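# Open the household desk: draw out both supports, then lower the flap onto them

### The job

Open the little slant-front desk for writing: first, with the flap still shut, draw both slide-out supports all the way out, then swing the flap down gently, without letting it drop, until it rests level on both supports. Then let go of it, and leave the mug, cup, pen pot and keys where they stand.

Things in the scene. Friction and masses are not known exactly. Their poses are not given: they have to be found in the camera images.
- desk: white slant-front desk fixed on the table, 150 mm deep, 260 wide, 210 high; origin at the middle of its underside, x from its front (x = -75 mm) to its back, y to its left as seen from the robot, z up. Below the flap its front is upright, 71 mm high, with a support in a slot near either end. A tea light and a matchbox are fixed on top at the back
- flap (a joint): angle of the flap, rad: 0 shut (leaning back 10 degrees from upright, kept shut by its weight), grows as it comes down towards the robot, 1.745 level, 1.76 resting on the drawn supports; with none under it, it hangs down to 2.08. The hinge is almost free: past upright (0.17) the flap falls if let go. Oak board 140 mm from hinge to free edge, 260 wide, 16 thick, 0.3 to 0.5 kg
- flap_hinge (a point): middle of the flap's hinge axis, which is level, along the desk's y, at the lower edge of the flap's outer face (desk frame [-75, 0, 75] mm)
- flap_pull (a point): centre of the pull on the flap's free edge: dark steel barrel, 22 mm across, 40 long, lying along the desk's y on a 12 mm stem; 26 mm past the edge, 166 mm from the hinge along the board, 8 mm inward of the outer face. Pinch its two flat ends (along the desk's y): it turns between the finger pads as the flap swings, so the tool need not turn. 60 mm free on either side
- left_support (a joint): how far the left support (the desk's +y side) is drawn out, m: 0 = its front flush with the desk's front, 0.095 = out against its stop; slides level along the desk's -x with about 3 N. Oak bar 20 mm wide, 40 high, with a felt rest on top for the flap
- right_support (a joint): the same for the right support (the desk's -y side)
- left_knob (a point): middle of the head of the left support's knob: dark steel, 28 mm across, 17 long, axis along the desk's x; 16.5 mm before the support's front, 51 mm above the table (desk frame [-91.5, 85, 51] mm when pushed in). The shut flap rises close behind it: an upright gripper over the knob strikes it. Lean the tool 25 to 45 degrees, fingertips down and forward, and pinch the head along the desk's y
- right_knob (a point): the same for the right support (desk frame [-91.5, -85, 51] mm when pushed in)
- mug: bystander: white mug, red-brown inside, 93 mm high, 83 mm across, 122 mm over its handle; origin at the middle of its underside
- cup: bystander: low cup with a diamond pattern, 60 mm high, 118 mm over its handle; origin at the middle of its underside
- pens: bystander: grey pot of pens, 153 mm high, 89 mm across; origin at the middle of its underside
- key_ring: bystander: bunch of keys with a red tag lying flat, 84 x 118 x 8 mm; origin at the middle of its underside
- basket: bystander: wire fruit basket with apples and oranges, fixed on the table, 246 mm across, 129 mm high; origin at the middle of its underside

How it is judged:
By the outcome, as a careful person would: the job done as asked, in the order asked, and still so for the second after the job is handed in, with the robot touching nothing.
It also fails if it takes over 64 s, if anything falls off the work surface, if the arm or the gripper's body presses on something with over 40 N, if the wrist force passes 120 N, or if a joint passes its speed limit or range.

### The arm

A 7-joint arm with a two-finger parallel gripper is mounted at the origin on a cart in front of the work surface, level with it; the furniture and walls round the work are solid. World frame = base frame: x ahead of the robot, y to its left, z up, the work surface at z = 0. Lengths are in mm, angles in rad, forces in N, time in s.
With the tool pointing down it reaches from about 400 to 900 mm from the base axis. Payload 5.6 kg.
Tool frame: the origin (TCP) lies midway between the tips of the shut fingers; the grasp point (between the pads) lies 19 mm behind it; x points along the fingers, y is the direction in which the jaws open and shut, and the axes are right-handed (so a half turn about x gives the same grasp; the last joint's range is limited). The gripper opens to 92 mm and grips with 3 to 60 N. Pads are 20 mm wide; open, the fingers measure 128 mm over their backs; the gripper's body (75 mm by 189 mm) begins 69 mm behind the grasp point.
Start: joints at [1.236, 0.468, -0.012, 1.603, 0.006, 1.071, -0.056], TCP at [186.948, -622.543, 214.592] pointing down, gripper open.
Joint ranges: [-2.53, 2.53], [-0.31, 2.02], [-1.57, 1.55], [0.28, 2.44], [-1.29, 4.43], [0.15, 1.84], [-2.92, 2.92]. Speed limits (rad/s): [2.57, 2.57, 3.14, 3.14, 3.14, 3.14, 3.14].

### API

Orientations are given as a rotation vector (axis times angle).
In Python, from cell import robot, grip, kin, viewer gives the robot as it stands. Calls block until the motion is done:
- robot.movep(position, orientation): joint-space move of the TCP to a pose.
- robot.servo_line(position, feed=150, rotation=None): straight line of the TCP; rotation=None keeps the orientation; feed is the mean speed in mm/s.
- robot.goto_joints(angles): joint-space move.
- grip(opening, newtons=None): opening from 0.0 (shut) to 1.0 (fully open); newtons is the grip in N (None keeps the last); returns when the fingers have stopped.
- robot.hold(seconds).
- kin.ik(position, orientation): joint angles nearest the present ones, or None.
- robot.observe(): the state.
- viewer.read_camera(name): name is "scene" or "top" or "wrist"; returns the picture (420x560x3 uint8, red, green, blue); there is no depth.
- viewer.camera_info(name): a dict with "camera_matrix" (3x3 intrinsics, pixels), "R" (3x3) and "t" (3): a world point X has camera coordinates R X + t. Camera axes: x right, y down, z forward; pixel columns grow to the right and rows downward; lengths in mm; the calibration is good to about 2 mm. The wrist camera is an equidistant fisheye: a pixel r from the principal point sees the ray r / f radians off the axis. A picture is of the moment at which its call begins: read the wrist's pose just before it. camera_info takes no time and is no camera call; for the wrist camera it gives the pose at the moment of the call.
A pose or a line that the arm cannot do raises robot.IKError and nothing moves.
- robot.job_done(): hands the job in, once; it reports no verdict.
Trained networks look in the newest picture that a camera, given by its name, has taken for a name from the list of things; names that differ only in an ending like _2 or _b are one class to them, and where a whole thing is asked for, a point or a joint stands for the part that bears it (a point fixed in the world has none). Each returns a list of dicts, best first, with "confidence" (0 to 1); they miss things now and then, are a little off and sometimes report something else, mostly with a low value. They report only what shows in the picture. A call takes as long as a camera call.
- viewer.silhouettes(name, camera): "mask" (420x560 bool, what is visible of it).
- viewer.pinpoint(name, camera): "at" ([x, y, z] in mm, in the coordinates of the camera as it stood for that picture, good to about 4 mm: a listed point, or the origin of a listed thing).
The state is a dict: "t": time; "joints": joint angles; "joint_velocities": joint speeds; "joint_torque": joint torques, N m; "tcp_pos": TCP position; "tcp_rot": TCP orientation; "contact_force": force on the tool from outside, world axes, zero at the start; "wrist_torque": the same for the moment, N m; "grip_width": opening from 0.0 (shut) to 1.0 (fully open).
Only numpy, scipy, OpenCV 4.12 (cv2) and the standard library are available. Lean on these libraries where they do the work, as an engineer would, in place of code of your own. Each camera call takes 0.05 s, during which the arm holds its last target.

## Working session

There is one attempt and no reset: what is moved stays moved. The work goes in short steps, each a Python script; the robot and the scene stay as the last script left them, time stands still between calls to the robot, and variables do not carry over. Pictures are saved under pics/ and viewed, and the job is handed in when it is done.

```bash
ls; mkdir -p pics; cat > h.py <<'E'
import numpy as np, cv2
from scipy.spatial.transform import Rotation as R
from cell import robot, grip, kin, viewer
def snap(cam, fn):
    im=viewer.read_camera(cam); cv2.imwrite('pics/'+fn,im[:,:,::-1]); return im
def toworld(cam,p):
    i=viewer.camera_info(cam); return np.array(i["R"]).T@(np.array(p)-np.array(i["t"]))
E
python3 - <<'E'
from h import *
np.set_printoptions(precision=1,suppress=True)
o=robot.observe(); print(o['t'],o['tcp_pos'],o['tcp_rot'],o['contact_force'])
for c in ['scene','top']:
    snap(c,c+'0.png')
    for n in ['desk','flap_hinge','flap_pull','left_knob','right_knob','mug','cup','pens','key_ring','basket']:
        print(c,n,[(toworld(c,d['at']),round(d['confidence'],2)) for d in viewer.pinpoint(n,c)][:3])
print(robot.observe()['t'])
E
```

```text
pics
0.0 [ 186.8 -622.   213.6] [ 2.1  0.3 -2.1] [ 0.2 -0.7  0. ]
scene desk [(array([674.9,  96.5,   2. ]), 0.65)]
scene flap_hinge [(array([596.7,  85.5,  77.2]), 0.65), (array([401.7,  11.6,   1.2]), 0.24)]
scene flap_pull [(array([635.2,  91. , 241.8]), 0.75)]
scene left_knob [(array([595.3,  87. ,  80. ]), 0.68), (array([571.2, 176.3,  51.7]), 0.59)]
scene right_knob [(array([585.4,   3.9,  52.8]), 0.67), (array([ 353. , -218.6,    2.3]), 0.44)]
scene mug [(array([310.6, 340.8,  -4.2]), 0.63)]
scene cup [(array([ 351.6, -221.7,    2.1]), 0.64)]
scene pens [(array([ 722.1, -168.9,    2.3]), 0.96)]
scene key_ring [(array([402.6,   8.6,   3.5]), 0.53)]
scene basket [(array([ 561. , -305.6,   -1.1]), 0.77), (array([307.3, 343.2,  -3.5]), 0.38)]
top desk [(array([671.5,  95.8,  -2.7]), 0.61)]
top flap_hinge [(array([597. ,  92. ,  70.7]), 0.81)]
top flap_pull [(array([637.1,  92.2, 240.5]), 0.87)]
top left_knob [(array([568.6, 176.8,  49.3]), 0.47), (array([637.7,  91. , 239.6]), 0.22)]
top right_knob [(array([582.3,   2.6,  50.6]), 0.45)]
top mug [(array([302.7, 341.5,  -0.3]), 0.62)]
top cup [(array([ 354.6, -222.8,    5.2]), 0.64)]
top pens [(array([ 720.6, -167.8,   -0.6]), 0.76)]
top key_ring [(array([402.2,   7.7,  -1.1]), 0.82)]
top basket [(array([ 564.2, -300.3,    2.1]), 0.66)]
1.1
```

View pics/scene0.png

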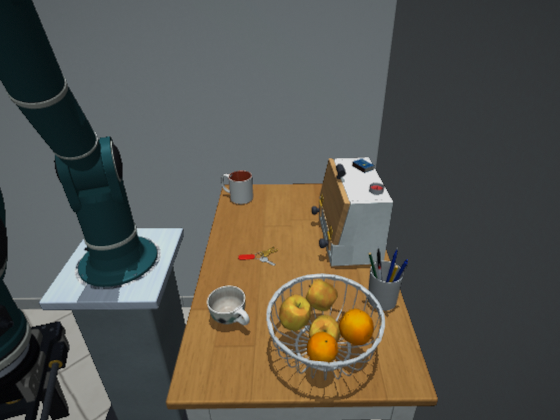

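View pics/top0.png

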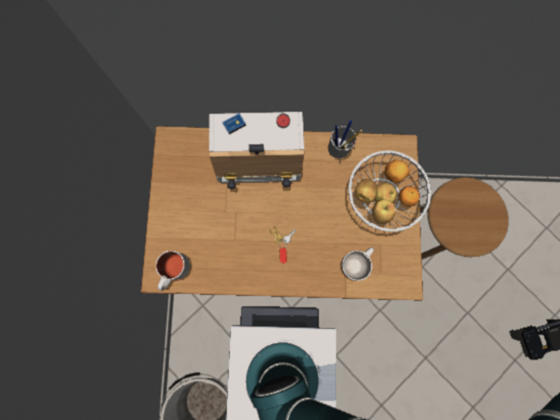

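```bash
cat >> h.py <<'E'
np.set_printoptions(precision=3,suppress=True)
class Desk:
    def __init__(s,x,y,yaw): s.o=np.array([x,y,0.]); s.yaw=yaw; s.M=R.from_euler('z',yaw).as_matrix()
    def w(s,p): return s.o+s.M@np.array(p,float)
    def inv(s,p): return s.M.T@(np.array(p)-s.o)
    def rot(s,lean_deg,sgn):
        L=np.radians(lean_deg); x=np.array([np.sin(L),0,-np.cos(L)]); y=np.array([0,sgn,0.]); z=np.cross(x,y)
        return R.from_matrix(s.M@np.column_stack([x,y,z])).as_rotvec()
E
python3 - <<'E'
from h import *
from scipy.optimize import least_squares
o=robot.observe(); print(R.from_rotvec(o['tcp_rot']).as_matrix())
L=[([0,0,0],[674.9,96.5,2]),([0,0,0],[671.5,95.8,-2.7]),([-75,0,75],[596.7,85.5,77.2]),([-75,0,75],[597,92,70.7]),([-91.5,85,51],[571.2,176.3,51.7]),([-91.5,85,51],[568.6,176.8,49.3]),([-91.5,-85,51],[585.4,3.9,52.8]),([-91.5,-85,51],[582.3,2.6,50.6])]
a=np.radians(10); p=[-75+166*np.sin(a)+8*np.cos(a),0,75+166*np.cos(a)-8*np.sin(a)]
L+=[(p,[635.2,91,241.8]),(p,[637.1,92.2,240.5])]
f=lambda v: np.concatenate([Desk(*v).w(q)-np.array(m) for q,m in L])
r=least_squares(f,[673,95,0.08]); print(r.x,p); print(f(r.x).reshape(-1,3))
d=Desk(*r.x)
for s in (1,-1):
  for lean in (25,30,35,40):
    rv=d.rot(lean,s); ax=R.from_rotvec(rv).as_matrix()[:,0]
    print(s,lean,[kin.ik(d.w([-91.5-4-dx,y,51])+ax*(12-b),rv) is not None for y in (-85,85) for dx in (0,100) for b in (0,100)], kin.ik(d.w([-150,-85,130]),rv))
  rv=d.rot(0,s)
  print(s,[kin.ik(d.w([-75-166*np.sin(t-a),0,75+166*np.cos(t-a)-10]),rv) is not None for t in (0,.5,1,1.5,1.76)])
E
```

```text
[[-0.     0.288 -0.958]
 [-0.    -0.958 -0.288]
 [-1.     0.     0.   ]]
[671.082  95.712   0.075] [np.float64(-38.2959404831919), 0, np.float64(237.0889015786911)]
[[-3.818 -0.788 -2.   ]
 [-0.418 -0.088  2.7  ]
 [-0.406  4.577 -2.2  ]
 [-0.706 -1.923  4.3  ]
 [ 2.254 -2.703 -0.7  ]
 [ 4.854 -3.203  1.7  ]
 [ 0.826  0.178 -1.8  ]
 [ 3.926  1.478  0.4  ]
 [-2.306  1.835 -4.711]
 [-4.206  0.635 -3.411]]
1 25 [True, True, True, False, True, True, True, True] [ 0.387  0.265 -0.491  2.277  0.562  0.223  1.059]
1 30 [True, True, False, False, True, True, True, False] [ 0.569  0.294 -0.687  2.33   1.289  0.177  0.361]
1 35 [True, True, False, False, True, True, False, False] [ 1.054  0.626 -1.304  2.371  1.807  0.562  0.014]
1 40 [True, False, False, False, True, False, False, False] None
1 [True, True, True, True, True]
-1 25 [True, True, True, True, False, True, True, True] [ 0.235  0.243 -0.323  2.286  0.364  0.2   -1.899]
-1 30 [True, True, False, False, True, True, True, False] [ 0.569  0.294 -0.687  2.33   1.289  0.177 -2.78 ]
-1 35 [True, True, False, False, True, True, False, False] [ 0.529  0.285 -0.634  2.393  2.181  0.175  2.612]
-1 40 [True, False, False, False, True, False, False, False] None
-1 [True, True, True, True, True]
```

```bash
cat > d.py <<'E'
from h import *
d=Desk(671.1,95.7,0.075)
E
python3 - <<'E'
from d import *
for s in (1,-1):
  print(s, kin.ik([430,-120,300],d.rot(15,s)), kin.ik(d.w([-140,-85,140]),d.rot(25,s)))
s=-1
robot.movep([430,-120,300],d.rot(10,s)); o=robot.observe(); print(o['t'],o['joints'],o['tcp_pos'])
for s in (1,-1):
  print(s, kin.ik(d.w([-140,-85,140]),d.rot(25,s)),kin.ik(d.w([-90,-85,40]),d.rot(25,s)),kin.ik(d.w([-190,-85,40]),d.rot(25,s)),kin.ik(d.w([-190,-85,140]),d.rot(25,s)))
E
```

```text
1 [ 0.879 -0.097 -0.564  2.104 -0.193  0.885  2.061] [ 0.602  0.31  -0.738  2.237  0.743  0.302  0.907]
-1 [ 0.8   -0.097 -0.493  2.107 -0.184  0.883 -1.093] [ 0.288  0.245 -0.383  2.254  0.374  0.238 -1.905]
3.125 [ 0.732 -0.047 -0.469  2.053 -0.095  0.968 -1.188] [ 430.028 -120.843  299.936]
1 [ 0.898  0.463 -1.113  2.225  1.102  0.464  0.616] [ 0.322  0.542 -0.452  2.185  1.501  0.205  0.171] [ 0.487  0.475 -0.61   2.397  1.978  0.259 -0.3  ] [ 0.906  0.31  -1.048  2.33   0.93   0.328  0.741]
-1 [ 0.328  0.25  -0.427  2.252  0.42   0.243 -1.948] [ 0.922  1.099 -1.335  2.154  1.736  0.952 -2.841] [ 0.327  0.433 -0.428  2.406  2.161  0.186  2.626] [ 0.449  0.181 -0.537  2.35   0.415  0.215 -1.944]
```

```bash
python3 - <<'E'
from d import *
robot.movep(d.w([-150,-85,150]),d.rot(25,1)); o=robot.observe(); print(o['t'],o['joints'],d.inv(o['tcp_pos']),o['contact_force'])
snap('wrist','w1.png')
for n in ['right_knob','left_knob','flap_pull','flap_hinge']:
  print(n,[(d.inv(toworld('wrist',q['at'])),round(q['confidence'],2)) for q in viewer.pinpoint(n,'wrist')][:3])
snap('scene','s1.png')
print(kin.ik(d.w([-90,-85,40]),d.rot(25,1)))
E
```

```text
4.7667 [ 0.926  0.415 -1.124  2.237  1.012  0.445  0.689] [-149.889  -85.669  150.019] [-0.493 -0.018  0.399]
right_knob [(array([-96.103, -85.63 ,  55.425]), 0.75)]
left_knob [(array([-91.545,  89.171,  52.018]), 0.92)]
flap_pull []
flap_hinge [(array([-77.754,   0.185,  71.072]), 0.87)]
[ 0.421  0.573 -0.572  2.179  1.526  0.269  0.175]
```

View pics/w1.png

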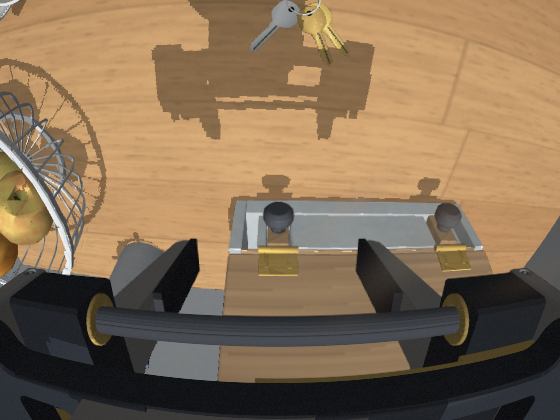

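View pics/s1.png

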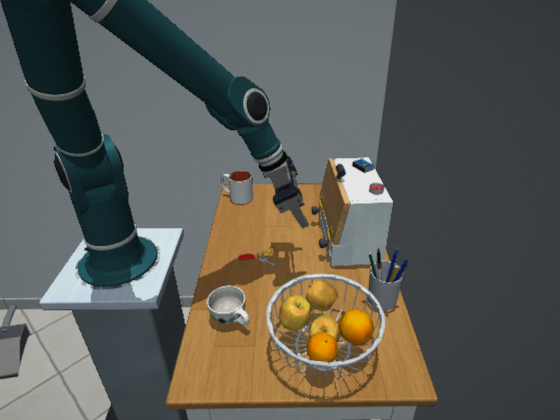

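```bash
python3 - <<'E'
from d import *
rv=d.rot(25,1); ax=np.array([np.sin(np.radians(25)),0,-np.cos(np.radians(25))])
g=np.array([-92,-85.5,41])
robot.servo_line(d.w(g-ax*60),feed=150,rotation=rv)
robot.servo_line(d.w(g),feed=80)
o=robot.observe(); print(o['t'],o['joints'],d.inv(o['tcp_pos']),o['contact_force'])
snap('wrist','w2.png'); 
grip(0.0,25); o=robot.observe(); print(o['t'],o['grip_width']*92,d.inv(o['tcp_pos']),o['contact_force'],o['wrist_torque'])
snap('wrist','w3.png')
E
```

```text
6.5417 [ 0.569  0.633 -0.755  2.175  1.562  0.378  0.19 ] [-91.948 -85.604  41.518] [ 0.022  0.311 -0.417]
7.6 26.185969647769003 [-92.008 -84.988  41.001] [ 0.944  0.638 -0.947] [0.361 0.294 0.071]
```

View pics/w3.png

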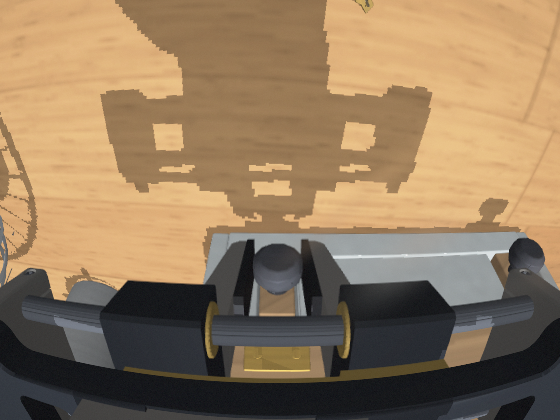

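```bash
cat >> d.py <<'E'
def pull(y,z,x0,s=1,lean=25):
    for dx,f in ((85,90),(92,40),(94.5,25),(96.5,20),(98.5,20)):
        robot.servo_line(d.w([x0-dx,y,z]),feed=f)
        o=robot.observe(); F=d.M.T@np.array(o['contact_force']); print(o['t'],o['joints'],d.inv(o['tcp_pos']),F,o['grip_width']*92)
        if dx>93 and F[0]>12: break
E
python3 - <<'E'
from d import *
pull(-85.5,41,-92)
snap('wrist','w4.png')
print([(d.inv(toworld('wrist',q['at'])),round(q['confidence'],2)) for q in viewer.pinpoint('right_knob','wrist')][:3])
E
```

```text
8.7417 [ 0.656  0.56  -0.815  2.362  1.816  0.367 -0.087] [-178.37   -83.659   40.907] [-1.678  4.565  2.124] 26.451241702848304
9.0667 [ 0.668  0.557 -0.825  2.376  1.836  0.369 -0.107] [-184.437  -83.562   41.008] [ 4.049  6.606 -5.19 ] 26.15117934491177
9.3167 [ 0.671  0.557 -0.829  2.378  1.844  0.37  -0.114] [-184.751  -83.564   41.46 ] [ 13.751   6.86  -18.037] 26.02511467550797
[(array([-187.393,  -82.187,   55.399]), 0.57)]
```

View pics/w4.png

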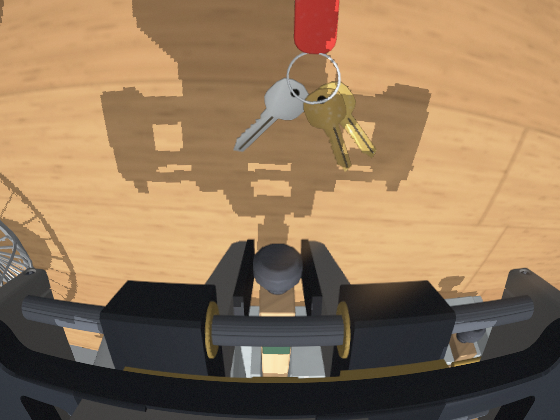

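```bash
python3 - <<'E'
from d import *
for dx in (97,100):
    robot.servo_line(d.w([-92-dx,-84,41]),feed=20)
    o=robot.observe(); F=d.M.T@np.array(o['contact_force']); print(o['t'],d.inv(o['tcp_pos']),F,o['grip_width']*92)
snap('scene','s2.png');snap('top','t2.png')
for c in ('scene','top'):
  for n in ('right_knob','left_knob'):
    print(c,n,[(d.inv(toworld(c,q['at'])),round(q['confidence'],2)) for q in viewer.pinpoint(n,c)][:3])
E
```

```text
9.7083 [-185.226  -83.55    42.031] [ 20.966   4.739 -24.138] 26.136616157795782
10.0083 [-186.27   -83.537   42.981] [ 25.905   5.771 -23.31 ] 25.82455865053415
scene right_knob [(array([-181.918,  -83.298,   53.162]), 0.9)]
scene left_knob [(array([-92.999,  84.834,  51.765]), 0.55)]
top right_knob [(array([-187.284,  -82.866,   53.772]), 0.59), (array([-347.468,  273.47 ,   -3.387]), 0.34)]
top left_knob [(array([-95.499,  89.721,  48.667]), 0.63), (array([-189.192,  -83.736,   50.784]), 0.43)]
```

View pics/s2.png

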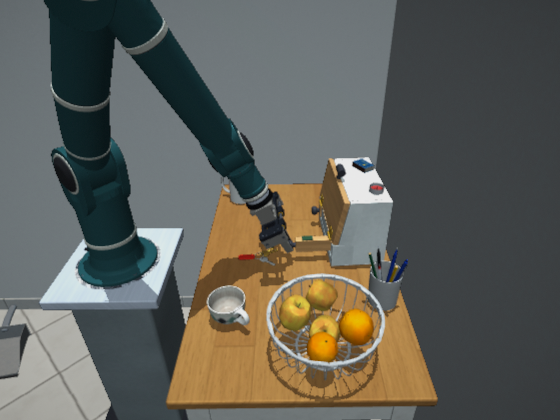

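```bash
python3 - <<'E'
from d import *
robot.servo_line(d.w([-186,-83.5,42]),feed=20)
grip(1.0); 
for p in ([-186,-83.5,100],[-180,-83.5,120],[-170,-83.5,140]):
  try:
    robot.servo_line(d.w(p),feed=150)
  except robot.IKError as e: print(p,e); continue
o=robot.observe(); print(o['t'],o['joints'],d.inv(o['tcp_pos']),o['contact_force'])
print(kin.ik(d.w([-150,87,150]),d.rot(25,1)),kin.ik(d.w([-92,87,41]),d.rot(25,1)),kin.ik(d.w([-192,87,41]),d.rot(25,1)))
E
```

```text
13.0833 [ 0.872  0.355 -1.038  2.291  0.985  0.364  0.692] [-170.37   -83.939  139.194] [-0.153 -0.942 -0.673]
[ 0.319  0.361 -0.914  2.202  1.056  0.534  0.252] [ 0.002  0.574 -0.524  2.146  1.471  0.408 -0.116] [-0.137  0.454 -0.445  2.361  1.702  0.369 -0.491]
```

```bash
python3 - <<'E'
from d import *
robot.movep(d.w([-140,87,130]),d.rot(25,1)); o=robot.observe(); print(o['t'],o['joints'],d.inv(o['tcp_pos']),o['contact_force'])
snap('wrist','w5.png')
for n in ['right_knob','left_knob','flap_hinge']:
  print(n,[(d.inv(toworld('wrist',q['at'])),round(q['confidence'],2)) for q in viewer.pinpoint(n,'wrist')][:3])
E
```

```text
13.8667 [ 0.223  0.389 -0.802  2.202  1.12   0.498  0.193] [-140.87    86.016  128.985] [ 0.54  -0.562 -0.449]
right_knob [(array([-183.583,  -81.003,   58.683]), 0.9)]
left_knob [(array([-92.597,  88.151,  50.741]), 0.98)]
flap_hinge [(array([-74.849,   0.563,  73.794]), 0.64)]
```

View pics/w5.png

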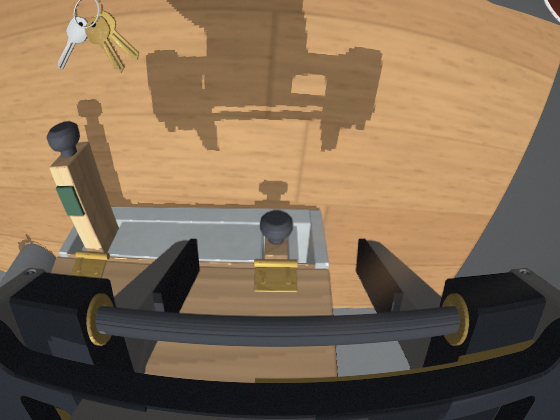

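```bash
python3 - <<'E'
from d import *
rv=d.rot(25,1); ax=np.array([np.sin(np.radians(25)),0,-np.cos(np.radians(25))])
g=np.array([-93,87.5,41])
robot.servo_line(d.w(g-ax*60),feed=150,rotation=rv)
robot.servo_line(d.w(g),feed=80)
o=robot.observe(); print(o['t'],d.inv(o['tcp_pos']),o['contact_force'])
grip(0.0,25); o=robot.observe(); p0=d.inv(o['tcp_pos']);print(o['t'],o['grip_width']*92,p0,o['contact_force'])
for dx,f in ((85,90),(92,40),(95,25),(98,20),(100,20),(102,20)):
    robot.servo_line(d.w([g[0]-dx,p0[1]+dx*.02,41]),feed=f)
    o=robot.observe(); F=d.M.T@np.array(o['contact_force']); print(o['t'],d.inv(o['tcp_pos'])-p0,F,o['grip_width']*92)
    if dx>94 and F[0]>18: break
snap('wrist','w6.png')
E
```

```text
15.3917 [-92.96   87.666  41.534] [-0.024 -0.484 -0.334]
16.4 26.34879971128098 [-92.91   85.139  40.853] [-0.787 -5.441  2.748]
17.4917 [-85.368   1.355  -0.03 ] [-1.824 -4.175  1.966] 25.888020090069418
17.8167 [-91.027   1.458   0.147] [ 6.591 -3.287 -8.727] 26.187593594927197
18.0833 [-91.556   1.434   0.725] [ 16.324  -1.661 -18.572] 26.241231640836748
18.3833 [-92.345   1.419   1.473] [ 22.622  -1.317 -22.147] 26.313368731712163
```

View pics/w6.png

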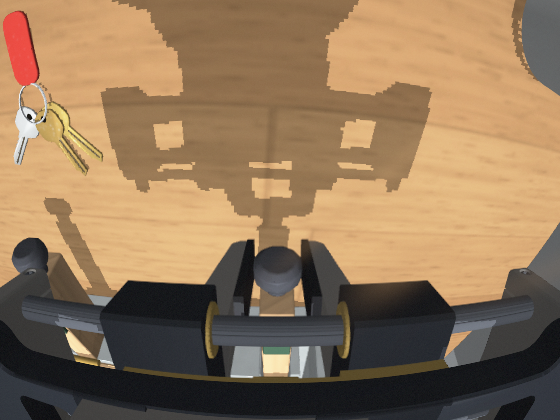

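```bash
python3 - <<'E'
from d import *
# relax, regrip firmer, tug level
robot.servo_line(d.w([-184.5,86.5,41.5]),feed=20)
grip(0.0,50)
o=robot.observe(); p0=d.inv(o['tcp_pos']);print(o['t'],p0,d.M.T@np.array(o['contact_force']))
for dx in (4,8):
    robot.servo_line(d.w([-184.5-dx,86.5,41.5]),feed=25)
    o=robot.observe(); F=d.M.T@np.array(o['contact_force']); print(o['t'],d.inv(o['tcp_pos'])-p0,F,o['grip_width']*92)
snap('scene','s3.png');snap('top','t3.png')
for c in ('scene','top'):
  for n in ('right_knob','left_knob'):
    print(c,n,[(d.inv(toworld(c,q['at'])),round(q['confidence'],2)) for q in viewer.pinpoint(n,c)][:3])
E
```

```text
19.125 [-183.8     86.566   42.005] [ 1.705 -3.096  5.014]
19.4333 [-1.36   0.02   0.186] [ 16.199  -1.706 -12.053] 25.514832363744222
19.7417 [-1.601 -0.006  0.446] [ 36.687   2.226 -35.176] 25.526192878329105
scene right_knob [(array([-183.022,  -85.905,   56.4  ]), 0.63)]
scene left_knob [(array([-182.125,   85.752,   54.909]), 0.62)]
top right_knob [(array([-187.016,  -84.101,   52.636]), 0.63)]
top left_knob [(array([-70.888,   2.485,  69.963]), 0.59), (array([-187.569,   88.573,   49.134]), 0.54)]
```

View pics/t3.png

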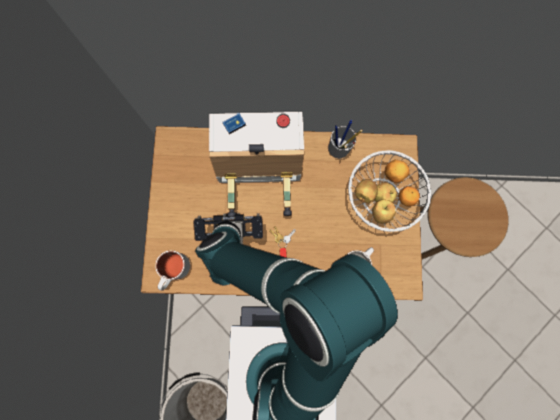

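```bash
python3 - <<'E'
from d import *
robot.servo_line(d.w([-184.3,86.5,41.5]),feed=20)
grip(1.0)
robot.servo_line(d.w([-184,86.5,110]),feed=150)
robot.servo_line(d.w([-170,86.5,140]),feed=150)
e=Desk(d.o[0],d.o[1],0.062)
robot.movep(d.w([-130,20,340]),e.rot(0,1))
robot.movep(d.w([-70,0,320]),e.rot(0,1))
o=robot.observe(); print(o['t'],o['joints'],d.inv(o['tcp_pos']),o['contact_force'])
snap('wrist','w7.png')
for n in ['right_knob','left_knob','flap_pull','flap_hinge']:
  print(n,[(d.inv(toworld('wrist',q['at'])),round(q['confidence'],2)) for q in viewer.pinpoint(n,'wrist')][:3])
E
```

```text
23.8833 [ 0.498  0.511 -1.006  1.542  0.437  1.337  1.079] [-71.139   0.687 316.919] [ 0.995 -0.176  0.795]
right_knob [(array([-182.39 ,  -81.921,   57.043]), 0.97)]
left_knob [(array([-184.161,   91.343,   55.102]), 0.77)]
flap_pull [(array([-34.763,  -1.718, 245.417]), 0.91)]
flap_hinge [(array([-75.297,  -1.61 ,  76.625]), 0.66)]
```

View pics/w7.png

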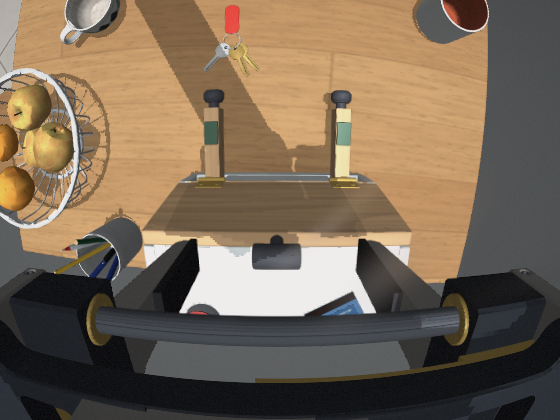

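```bash
python3 - <<'E'
from d import *
e=Desk(d.o[0],d.o[1],0.062); rv=e.rot(0,1)
robot.servo_line(d.w([-37,-0.5,290]),feed=120,rotation=rv)
robot.servo_line(d.w([-37,-0.5,228]),feed=90)
o=robot.observe(); print(o['t'],o['joints'],d.inv(o['tcp_pos']),o['contact_force'])
snap('wrist','w8.png'); snap('scene','s8.png')
E
```

```text
25.5 [ 0.431  0.634 -0.937  1.569  0.535  1.213  1.029] [-36.696  -0.263 228.379] [-0.21   0.081 -0.176]
```

View pics/w8.png

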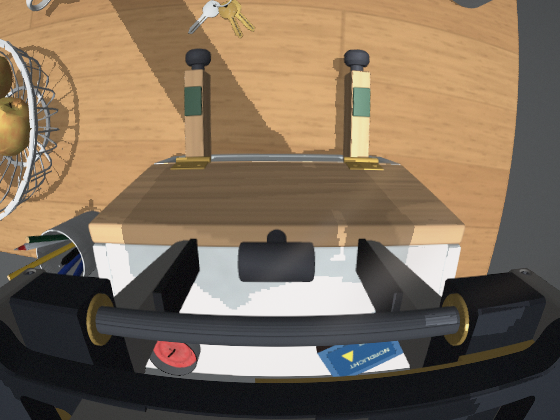

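View pics/s8.png

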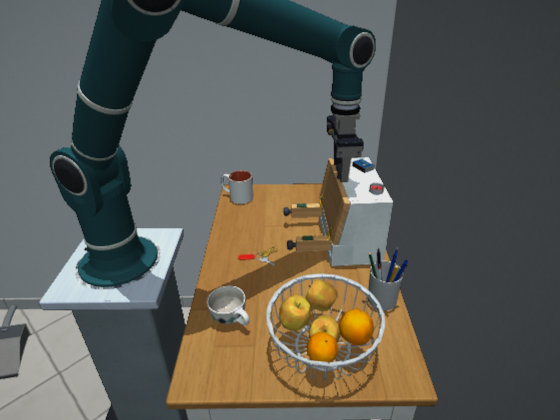

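```bash
cat >> d.py <<'E'
def pullpt(th):
    f=th-np.radians(10); return np.array([-75-166*np.sin(f)+8*np.cos(f),0,75+166*np.cos(f)+8*np.sin(f)])
E
python3 - <<'E'
from d import *
grip(0.0,20)
o=robot.observe(); p0=d.inv(o['tcp_pos']); print(o['t'],o['grip_width']*92,p0,o['contact_force'])
np.save('p0.npy',p0)
e=Desk(d.o[0],d.o[1],0.06)
for th in (0.05,0.12,0.2,0.3):
    dp=pullpt(th)-pullpt(0)
    robot.servo_line(d.w(p0)+e.M@dp,feed=40)
    o=robot.observe(); print(th,o['t'],d.inv(o['tcp_pos'])-p0-dp,o['contact_force'],o['grip_width']*92)
snap('wrist','w9.png'); snap('scene','s9.png')
E
```

```text
26.4333 39.972544066885696 [-37.028  -0.896 227.965] [-0.671 -1.758  0.413]
0.05 26.7917 [-0.271  0.181  0.033] [-0.001 -0.23  -0.844] 40.224524607769325
0.12 27.2333 [-0.461  0.361  0.057] [0.198 0.758 0.147] 39.78529766475731
0.2 27.7167 [-0.413  0.537  0.031] [ 0.458  0.732 -0.515] 39.79188886132899
0.3 28.2833 [-0.378  0.8    0.035] [0.854 0.461 0.015] 40.030076954407164
```

View pics/w9.png

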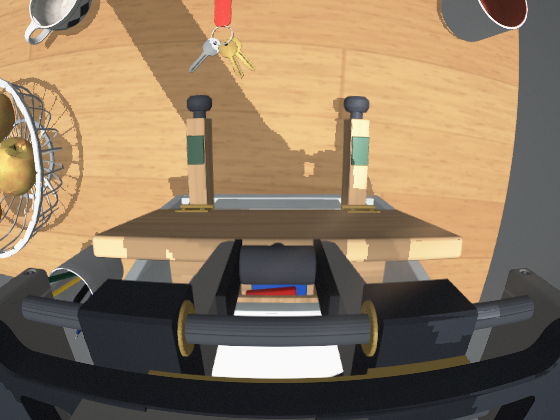

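```bash
python3 - <<'E'
from d import *
p0=np.load('p0.npy'); e=Desk(d.o[0],d.o[1],0.06)
for th in np.arange(0.42,1.63,0.12):
    dp=pullpt(th)-pullpt(0)
    robot.servo_line(d.w(p0)+e.M@dp,feed=50)
    o=robot.observe(); print(round(th,2),o['t'],d.inv(o['tcp_pos'])-p0-dp,np.array(o['contact_force']),o['grip_width']*92)
    if np.linalg.norm(o['contact_force'])>15: break
print(o['joints'])
snap('wrist','w10.png'); snap('scene','s10.png')
E
```

```text
0.42 28.9333 [-0.604  1.134 -0.047] [-1.147  0.046  1.627] 39.98178096921258
0.54 29.4833 [-0.417  1.43  -0.073] [-1.202  0.374  3.644] 39.71737397334021
0.66 30.0333 [-0.171  1.698 -0.075] [-1.528  1.243  2.175] 40.071625888748265
0.78 30.5833 [-0.072  1.983 -0.108] [-2.052  1.427  0.6  ] 39.851861975091204
0.9 31.1333 [ 0.049  2.201 -0.087] [-0.667  2.414  0.184] 39.55471000029936
1.02 31.6833 [ 0.033  2.461 -0.05 ] [-0.76   2.778 -0.712] 40.06719752937873
1.14 32.2333 [-0.028  2.654 -0.093] [-1.538  3.288 -1.721] 39.66506459728495
1.26 32.7833 [-0.106  2.817 -0.178] [-1.684  4.348 -0.642] 40.12600739700432
1.38 33.3333 [0.002 2.919 0.027] [-2.138  4.089 -0.332] 39.88385673332999
1.5 33.8833 [0.016 3.061 0.153] [-2.075  4.862 -0.127] 39.77195676684755
1.62 34.4333 [-0.001  3.128  0.135] [-1.986  4.927 -1.046] 40.09166573407586
[ 0.529  0.496 -0.939  2.147  0.581  0.775  0.846]
```

View pics/w10.png

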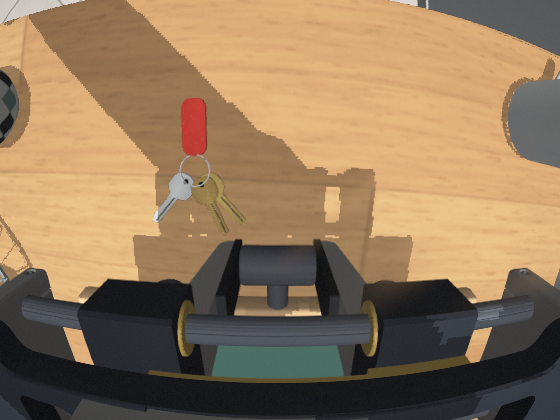

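View pics/s10.png

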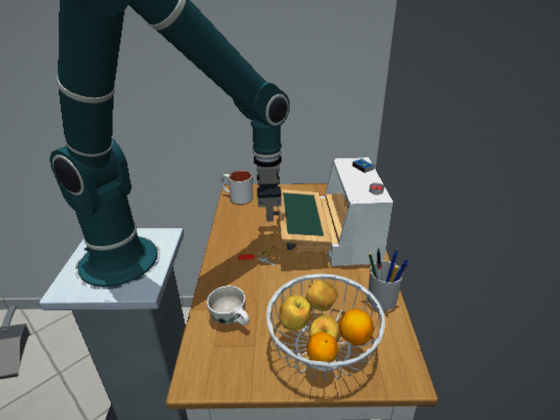

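```bash
python3 - <<'E'
from d import *
p0=np.load('p0.npy'); e=Desk(d.o[0],d.o[1],0.055)
base=None
for th in np.arange(1.66,1.84,0.02):
    dp=pullpt(th)-pullpt(0)
    robot.servo_line(d.w(p0)+e.M@dp,feed=25)
    o=robot.observe(); print(round(th,2),o['t'],d.inv(o['tcp_pos'])-p0-dp,np.array(o['contact_force']),o['grip_width']*92)
    if base is None: base=o['contact_force'][2]
    if o['contact_force'][2]-base>6: break
snap('scene','s11.png');snap('wrist','w11.png')
E
```

```text
1.66 34.95 [-0.04   3.227 -0.095] [-1.639  0.906  0.078] 39.738460498536156
1.68 35.2333 [-0.092  3.232 -0.199] [-1.696 -1.844 -0.283] 39.691148034089096
1.7 35.5167 [-0.096  3.318 -0.226] [-2.201 -3.9   -0.76 ] 40.162535012832954
1.72 35.8 [-0.119  3.334 -0.161] [-1.538 -5.453 -0.499] 40.038682550559535
1.74 36.0833 [-0.114  3.329 -0.111] [-1.712 -5.259 -1.133] 39.850085887214455
1.76 36.3667 [-0.131  3.349 -0.099] [-1.904 -5.082 -0.476] 39.80959759462293
1.78 36.65 [-0.011  3.334  0.67 ] [-4.575 -6.79  10.46 ] 39.85028869704377
```

View pics/s11.png

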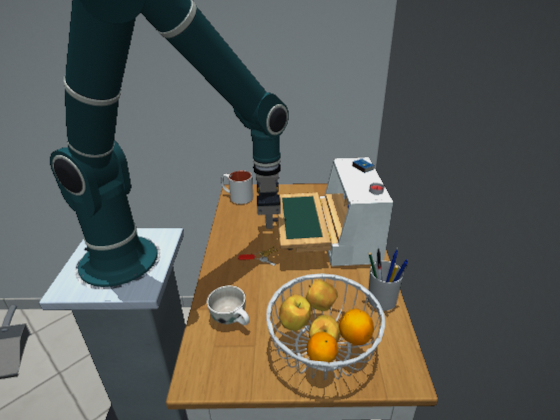

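```bash
python3 - <<'E'
from d import *
p0=np.load('p0.npy'); e=Desk(d.o[0],d.o[1],0.0575)
robot.servo_line(d.w(p0)+e.M@(pullpt(1.768)-pullpt(0)),feed=20)
o=robot.observe(); print(o['t'],o['contact_force'])
grip(1.0)
p=np.array(robot.observe()['tcp_pos']); robot.servo_line(p+[0,0,40],feed=60); robot.servo_line(p+[0,0,170],feed=150)
o=robot.observe(); print(o['t'],o['contact_force'],o['tcp_pos'])
snap('wrist','w12.png'); 
for n in ['flap_pull','flap_hinge','left_knob','right_knob']:
  print(n,[(d.inv(toworld('wrist',q['at'])),round(q['confidence'],2)) for q in viewer.pinpoint(n,'wrist')][:2])
snap('scene','s12.png');print([(d.inv(toworld('scene',q['at'])),round(q['confidence'],2)) for q in viewer.pinpoint('flap_pull','scene')][:2])
for n in ['mug','cup','pens','key_ring','left_knob','right_knob']:
  print(n,[(toworld('scene',q['at']),round(q['confidence'],2)) for q in viewer.pinpoint(n,'scene')][:2])
print(d.inv(d.w(pullpt(1.76))))
E
```

```text
37.0 [-0.764 -4.003 -1.809]
39.7167 [ 0.505  0.465 -0.507] [431.166  80.093 239.342]
flap_pull [(array([-237.891,    1.026,   86.598]), 0.75)]
flap_hinge [(array([-74.766,   0.511,  75.385]), 0.57)]
left_knob []
right_knob []
[(array([-239.521,    2.505,   84.125]), 0.62)]
mug [(array([307.624, 340.317,  -2.369]), 0.85)]
cup [(array([ 351.74 , -221.299,    2.155]), 0.61)]
pens [(array([ 720.903, -170.097,    4.173]), 0.87)]
key_ring [(array([403.969,   6.195,   3.498]), 0.68)]
left_knob [(array([597.1  ,  86.67 ,  77.678]), 0.18)]
right_knob [(array([493.754,  -0.067,  54.614]), 0.55)]
[-241.099    0.      80.564]
```

View pics/w12.png

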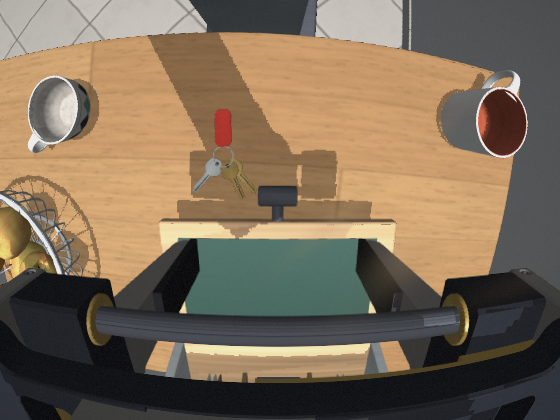

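View pics/s12.png

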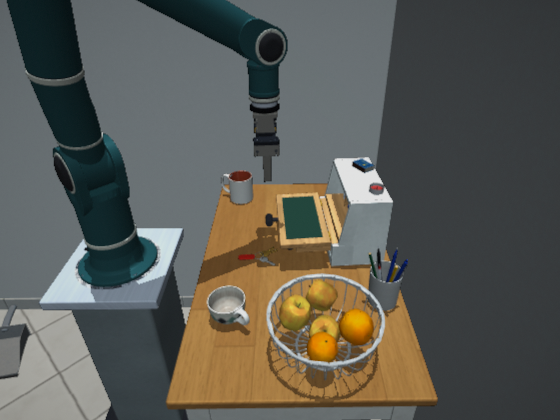

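Flap is level on the supports with the pull at z≈85 mm, the gripper is free, and the bystanders are where they were. Handing in.

```bash
python3 - <<'E'
from d import *
robot.hold(0.3); print(robot.job_done(), robot.observe()['t'])
E
```

```text
the job is handed in; nothing more can be done
the job is handed in; nothing more can be done
```

The desk is open for writing. With the flap shut, I drew out the right support and then the left until each stopped. I then held the pull and lowered the flap at about 50 mm/s, slower at the end. I let go and backed off 170 mm upwards. The job was handed in at about 41 s of the 64 s allowed.

**Last checks**
- **Flap:** it met the supports at 1.76 to 1.78 rad, where 1.76 is expected. After I let go, the cameras put the pull at about 85 mm high against an expected 81 mm, which is within their error. The flap looks level in both pictures.
- **Gripper:** it stands clear of everything, with wrist force at about 0.5 N per axis.
- **Mug, cup, pen pot and keys:** the scene camera puts each within about 3 mm of where it first saw it, which is its measuring error.

**Checks that disagreed**
- **Support travel:** I measured about 92 mm on both supports, not the nominal 95 mm. Each ended hard against a stop: the left moved only 0.2 mm more at 37 N and the right held to about 26 N. The cameras also saw both knobs about 2 mm further out than nominal at the start, so I took them as fully out.
- **Knobs at the end:** in the last pictures the flap mostly hides the knobs. Only the right one was found, still drawn out; there was no reliable sighting of the left one.

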